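# Lock the lid of the filled sweets box

## Task

The filled box with the orange lid is ready to go out: flip down all four of its side clips, one after another in any order, until each lies flat against the side of the box. Leave the empty box with the green lid and its open clips untouched.

Things in the scene. Friction and masses are not known exactly. Their poses are not given: they have to be found in the camera images.
- orange_box: Clear box full of coloured sweets with an ORANGE snap-lock lid; stands on the table and does not slide. Lid 144 (x) by 104 (y) mm, rim top 73 mm high, raised middle 76 mm. Origin: centre of the underside, on the table; z up, x along the long side. At the middle of each of its four sides an orange clip is hinged: a flap 44 mm wide, 39 mm long, 4 mm thick, with a white stripe.
- clip_back (a joint): Angle of the orange clip on the box's +x side; its level hinge axis runs along that side at x = +74, y = 0, z = 64 mm in the box's frame. 0 = closed, hanging straight down flat against the side (outer face 2 mm outside the axis, lower edge 25 mm up); pi/2 = level, straight out. Starts at 1.2 to 1.65. Stiff hinge, 0.03 N m, no spring: stays where left; 1 to 5 N moves it.
- clip_left (a joint): Angle of the orange clip on the box's +y side; its level hinge axis runs along that side at x = 0, y = +54, z = 64 mm in the box's frame. 0 = closed, hanging straight down flat against the side (outer face 2 mm outside the axis, lower edge 25 mm up); pi/2 = level, straight out. Starts at 1.2 to 1.65. Stiff hinge, 0.03 N m, no spring: stays where left; 1 to 5 N moves it.
- clip_front (a joint): Angle of the orange clip on the box's -x side; its level hinge axis runs along that side at x = -74, y = 0, z = 64 mm in the box's frame. 0 = closed, hanging straight down flat against the side (outer face 2 mm outside the axis, lower edge 25 mm up); pi/2 = level, straight out. Starts at 1.2 to 1.65. Stiff hinge, 0.03 N m, no spring: stays where left; 1 to 5 N moves it.
- clip_right (a joint): Angle of the orange clip on the box's -y side; its level hinge axis runs along that side at x = 0, y = -54, z = 64 mm in the box's frame. 0 = closed, hanging straight down flat against the side (outer face 2 mm outside the axis, lower edge 25 mm up); pi/2 = level, straight out. Starts at 1.2 to 1.65. Stiff hinge, 0.03 N m, no spring: stays where left; 1 to 5 N moves it.
- green_box: A like box, same sizes and frame, still empty, with a GREEN lid and open green clips, which reach up to 39 mm out from its sides: to be left alone. It may stand to either side of the orange one, about 270 to 390 mm from it, centre to centre.
Mind the look-alikes: they are no part of the job. What is shaped like the orange_box but purple is not meant.

How it is judged:
By the outcome, as a careful person would: the job done as asked, in the order asked, and still so for the second after the job is handed in, with the robot touching nothing.
It also fails if it takes over 45 s, if anything falls off the work surface, if the arm or the gripper's body presses on something with over 40 N, if the wrist force passes 120 N, or if a joint passes its speed limit or range.

## Robot

A 6-joint arm with a two-finger parallel gripper is mounted at the origin on the work surface. World frame = base frame: x ahead of the robot, y to its left, z up, the work surface at z = 0. Lengths are in m, angles in rad, forces in N, time in s.
With the tool pointing down it reaches from about 0.35 to 0.875 m from the base axis. Payload 4.2 kg.
Tool frame: the origin (TCP) lies at the very end of the fingers, on their centre line; the grasp point (between the pads) lies 19 mm behind it (env.grip_depth is the distance from the TCP to the grasp point, in m); z points along the fingers, y is the direction in which the jaws open and shut (so a half turn about z gives the same grasp; the last joint's range is limited). The gripper opens to 85 mm and grips with 20 to 120 N. Pads are 22 mm wide; open, the fingers measure 114 mm over their backs; the gripper's body (76 mm by 85 mm) begins 54 mm behind the grasp point. The pads swing forward as they close: fully open they stand 13 mm farther back than shut.
Start: joints at [1.607, 0.385, 0.008, 0, -1.194, -0.259], TCP at [0.138, 0.61, 0.231] pointing down, gripper open.
Joint ranges: [-3.14, 3.14], [-1.21, 2.06], [-1.07, 1.41], [-3.16, 2.05], [-2.99, -0.16], [-3.1, 3.1]. Speed limits (rad/s): [2.79, 2.79, 3.14, 3.14, 3.14, 3.14].

## Interface

Orientations are given as [roll, pitch, yaw] about the fixed x, y, z axes, in that order (R = Rz(yaw) Ry(pitch) Rx(roll)).
In Python, from workcell import sensors, camera, calibration, ticket, env gives the robot as it stands. The module is installed in compiled form; this text tells all that it offers.
- The arm moves only by the tool move_arm, never from a script. Its argument "increments" is a list of rows, each an object with "offset": the shift along the tool's x, y, z in m, a list of three; "dr": the turn, a rotation vector about the tool's x, y, z in rad, a list of three. In form: [{"offset": [dx, dy, dz], "dr": [rx, ry, rz]}, ...]. A call has exactly 5 rows; each row shifts and turns the commanded pose from where the row before left it, along the tool's axes as they then stand; what a row does not reach is not made up. A row lasts 1/10 s, in which the tool goes at most 50 mm and 8.59 degrees, less where a joint would pass 70% of its speed; a pose out of reach is approached as far as the arm can. A call is refused whole if a number of a shift passes 0.05 or a number of a turn 0.15, either way. A call with a gripper value outside its range is refused whole. "jaw" is the finger opening in m, from 0 to 0.0854, set as the call begins (left out, the last holds). The fingers move at their own pace and stop on an object; "newtons" is the grip in N (left out, the last holds). Time passes only in rows, so rows that do not move let the fingers close, or fill a call up. It gives the time, the measured TCP pose, the force and the opening at its end, in the units of the state.
- sensors.get_state(): the state, without advancing time (a new reading comes with each control period).
- camera(name): name is "scene" or "top" or "wrist"; returns (picture, depth): 420x560x3 uint8, red, green, blue; 420x560 float32, m along the optical axis (not along the pixel's ray), 0 where there is no reading.
- calibration(name): a dict with "vfov" (degrees; the focal length in pixels is half the picture's height over the tangent of half this angle, whatever the lens; pixels are square), "cx", "cy" (the principal point, pixels), "distortion" ([k1, k2, p1, p2, k3] as OpenCV has them; the pictures are not rectified), "R" (3x3) and "t" (3): a world point X has camera coordinates R X + t; the wrist camera has in their place "mount" (4x4, takes a point from camera to tool coordinates, whose origin is the TCP and whose axes are the flange's). Camera axes: x right, y down, z forward; pixel columns grow to the right and rows downward; lengths in m; the calibration is good to about 2 mm. A picture is of the moment at which its call begins: read the wrist's pose just before it. calibration takes no time and is no camera call.
- ticket.hand_in(): hands the job in, once; it reports no verdict.
The state is a dict: "t": time; "joints": joint angles; "qvel": joint speeds; "joint_torque": joint torques, N m; "tcp_pos": TCP position; "eef_rot": TCP orientation; "wrist_force": force on the tool from outside, world axes, zero at the start; "torque": the same for the moment, N m; "width": finger opening in m.
Only numpy, scipy, OpenCV 4.12 (cv2) and the standard library are available. Lean on these libraries where they do the work, as an engineer would, in place of code of your own. Each camera call takes 0.05 s, during which the arm holds its last target.

## Working session

There is one attempt and no reset: what is moved stays moved. The work goes in short steps, Python scripts to look and compute and a tool call to move; the robot and the scene stay as the last step left them, time stands still between calls to the robot, and variables do not carry over. Pictures are saved under pics/ and viewed, and the job is handed in when it is done.

Besides the shell and the picture viewer there is one more tool, called after "Call:" as name(argument=value, ...), one argument or row to a line, values as JSON. move_arm: Moves the arm, as the interface text tells. Its arguments: {"type":"object","properties":{"increments":{"type":"array","items":{"type":"object","properties":{"offset":{"type":"array","items":{"type":"number"}},"dr":{"type":"array","items":{"type":"number"}}}}},"jaw":{"type":"number"},"newtons":{"type":"number"}},"required":["increments"]}

```bash
mkdir -p pics; python3 - <<'E'
from workcell import sensors, camera, calibration
import cv2,numpy as np
for n in ["scene","top"]:
    p,d=camera(n); cv2.imwrite(f"pics/{n}0.png",p[:,:,::-1]); np.save(f"{n}0.npy",d); print(n,calibration(n))
s=sensors.get_state(); print({k:np.round(v,3).tolist() for k,v in s.items()}); print(calibration("wrist"))
E
```

```text
scene {'vfov': 44.25720976915797, 'cx': 275.6543933675412, 'cy': 214.50929567978162, 'distortion': array([-0.02641649,  0.        ,  0.        ,  0.        ,  0.        ]), 'R': array([[ 0.03187636,  0.99924645, -0.02214557],
       [ 0.60007596, -0.0368524 , -0.7990937 ],
       [-0.79930766,  0.01218317, -0.6007985 ]]), 't': array([-0.05426724, -0.24857749,  1.41708761])}
top {'vfov': 47.205380969955954, 'cx': 274.48308646549174, 'cy': 211.31542066777155, 'distortion': array([-0.13281993,  0.        ,  0.        ,  0.        ,  0.        ]), 'R': array([[ 0.02819687, -0.99953685,  0.01144676],
       [-0.99775255, -0.02883918, -0.0604826 ],
       [ 0.0607847 , -0.00971561, -0.99810362]]), 't': array([0.0314698 , 0.48747866, 0.95590407])}
{'t': 0.1, 'joints': [1.607, 0.386, 0.007, -0.0, -1.194, -0.259], 'qvel': [0.001, -0.0, 0.003, 0.002, -0.002, 0.001], 'joint_torque': [-0.0, -39.332, 18.893, 4.198, -0.003, 0.0], 'tcp_pos': [0.138, 0.609, 0.23], 'eef_rot': [3.14, -0.0, -0.223], 'wrist_force': [0.57, 0.093, 0.943], 'torque': [-0.017, 0.041, 0.01], 'width': 0.086}
{'vfov': 62.06044691598595, 'cx': 276.19277442837347, 'cy': 205.63285656555274, 'distortion': array([-0.08718283,  0.        ,  0.        ,  0.        ,  0.        ]), 'mount': array([[-2.65896862e-04, -9.65930705e-01, -2.58800700e-01,
         6.51650238e-02],
       [ 9.99998305e-01, -7.28306483e-04,  1.69086553e-03,
        -3.45546896e-04],
       [-1.82174516e-03, -2.58799811e-01,  9.65929262e-01,
        -1.42778865e-01],
       [ 0.00000000e+00,  0.00000000e+00,  0.00000000e+00,
         1.00000000e+00]])}
```

View pics/scene0.png

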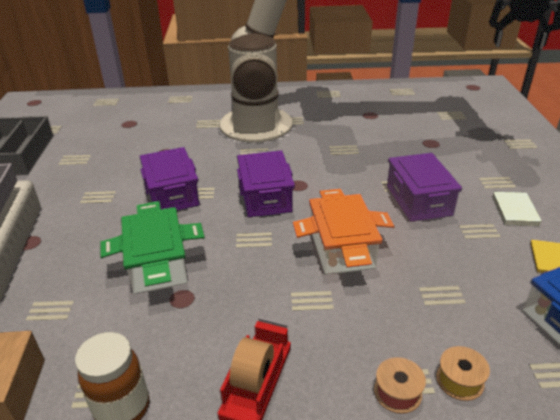

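View pics/top0.png

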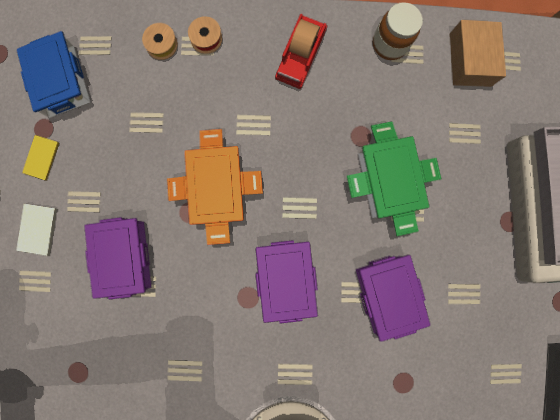

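```bash
cat > h.py <<'E'
import cv2,numpy as np
from workcell import calibration
def cloud(n,d):
    c=calibration(n); h,w=d.shape; f=h/2/np.tan(np.radians(c['vfov']/2))
    K=np.array([[f,0,c['cx']],[0,f,c['cy']],[0,0,1]])
    u,v=np.meshgrid(np.arange(w),np.arange(h))
    pts=cv2.undistortPoints(np.stack([u,v],-1).reshape(-1,1,2).astype(np.float64),K,c['distortion']).reshape(h,w,2)
    P=np.dstack([pts*d[...,None],d])
    return (P-c['t'])@c['R']
def omask(img):
    hsv=cv2.cvtColor(img,cv2.COLOR_RGB2HSV)
    return (hsv[...,0]>6)&(hsv[...,0]<17)&(hsv[...,1]>190)&(hsv[...,2]>120)
E
python3 - <<'E'
from h import *
for n in ["top","scene"]:
    im=cv2.imread(f"pics/{n}0.png")[:,:,::-1].copy(); d=np.load(n+"0.npy")
    P=cloud(n,d); m=omask(im).astype(np.uint8)
    k,l,st,_=cv2.connectedComponentsWithStats(m)
    i=1+np.argmax(st[1:,4]); print(st[i])
    q=P[(l==i)]; z=q[:,2]; print(np.histogram(z,bins=np.arange(.03,.1,.004)))
    # table height
    print("all",q[:,:2].min(0),q[:,:2].max(0))
    lid=(l==i).astype(np.uint8); lid=cv2.morphologyEx(lid,cv2.MORPH_OPEN,np.ones((35,35)) if n=="top" else np.ones((25,25)))
    L=P[(lid>0)]; r=cv2.minAreaRect(L[:,:2].astype(np.float32)*1000); print("lid rect",r, "z",np.median(L[:,2]))
    c=np.array(r[0])/1000; 
    w,h,a=r[1][0],r[1][1],r[2]
    yaw=np.radians(a if w>h else a-90); yaw=(yaw+np.pi/2)%np.pi-np.pi/2
    print("yaw",yaw)
    R=np.array([[np.cos(yaw),-np.sin(yaw)],[np.sin(yaw),np.cos(yaw)]])
    b=(q[:,:2]-c)@R
    for nm,ax,s,half in [("back",0,1,.077),("left",1,1,.057),("front",0,-1,.077),("right",1,-1,.057)]:
        s_=(b[:,ax]*s>half)&(abs(b[:,1-ax])<.024)
        e=b[s_,ax]*s; zz=z[s_]; 
        if len(e)>5: print(nm,len(e),"ext",e.max(),"zfit",np.polyfit(e,zz,1),"z at hinge/tip",zz[e<half+.008].mean(),zz[e>e.max()-.008].mean(),"lat",b[s_,1-ax].mean())
    t=P[(P[...,0]>.3)&(P[...,0]<.7)&(abs(P[...,2])<.015)]; print("table",np.median(t[:,2]))
E
```

```text
[239 168  23  26 374]
(array([  0,   0,   0,   0,   0,   0,  14, 107, 165,  66,  17,   4,   0,
         0,   0,   0,   0]), array([0.03 , 0.034, 0.038, 0.042, 0.046, 0.05 , 0.054, 0.058, 0.062,
       0.066, 0.07 , 0.074, 0.078, 0.082, 0.086, 0.09 , 0.094, 0.098]))
all [0.42739139 0.05480091] [0.56421805 0.11624751]
lid rect ((0.0, 0.0), (0.0, 0.0), 0.0) z nan
yaw -1.5707963267948966
table 0.0005859501825502838
[ 321  190   59   68 2306]
(array([   0,    0,    0,    0,    0,    0,    0,   47,  180,  104,  662,
       1284,   16,    0,    0,    0,    0]), array([0.03 , 0.034, 0.038, 0.042, 0.046, 0.05 , 0.054, 0.058, 0.062,
       0.066, 0.07 , 0.074, 0.078, 0.082, 0.086, 0.09 , 0.094, 0.098]))
all [0.42532535 0.02780105] [1.28358421 0.23326964]
lid rect ((0.0, 0.0), (0.0, 0.0), 0.0) z nan
yaw -1.5707963267948966
table -0.00034948811579543933
  return _methods._mean(a, axis=axis, dtype=dtype,
  ret = ret.dtype.type(ret / rcount)
```

```bash
cat > an.py <<'E'
from h import *
def analyze(n,im,d,verbose=True):
    P=cloud(n,d)
    hsv=cv2.cvtColor(im,cv2.COLOR_RGB2HSV)
    m=((hsv[...,0]>3)&(hsv[...,0]<20)&(hsv[...,1]>150)&(hsv[...,2]>90)).astype(np.uint8)
    m=cv2.morphologyEx(m,cv2.MORPH_CLOSE,np.ones((7,7)))
    m&=((P[...,0]>.33)&(P[...,0]<.7)&(P[...,1]>-.05)&(P[...,1]<.4)&(P[...,2]>.012)&(P[...,2]<.1)).astype(np.uint8)
    q=P[m>0]; z=q[:,2]
    L=q[z>.0705]; 
    for _ in range(1):
        r=cv2.minAreaRect(L[:,:2].astype(np.float32)*1000)
    print("rect",r,"ztop",np.percentile(z,[50,90,99]))
    w,h,a=r[1][0],r[1][1],r[2]
    yaw=np.radians(a if w>h else a-90); yaw=(yaw+np.pi/2)%np.pi-np.pi/2
    c=np.array(r[0])/1000; print("yaw",yaw)
    R=np.array([[np.cos(yaw),-np.sin(yaw)],[np.sin(yaw),np.cos(yaw)]])
    b=(q[:,:2]-c)@R
    for nm,ax,s,half in [("back",0,1,.077),("left",1,1,.057),("front",0,-1,.077),("right",1,-1,.057)]:
        s_=(b[:,ax]*s>half)&(abs(b[:,1-ax])<.03)
        e=b[s_,ax]*s; zz=z[s_]
        if len(e)>20:
            print(nm,len(e),"ext",np.percentile(e,98).round(4),"fit",np.polyfit(e,zz,1).round(3),"z near/tip",zz[e<half+.01].mean().round(4),zz[e>np.percentile(e,98)-.01].mean().round(4),"lat",np.percentile(b[s_,1-ax],[3,97]).round(4))
        else: print(nm,len(e))
    return m
E
python3 - <<'E'
from an import *
for n in ["top","scene"]:
    im=cv2.imread(f"pics/{n}0.png")[:,:,::-1].copy(); d=np.load(n+"0.npy")
    m=analyze(n,im,d)
    if n=="top":
        x=im.copy(); x[m==0]//=3
        cv2.imwrite("pics/crop0.png",cv2.resize(x[110:260,150:290,::-1],None,fx=4,fy=4))
    P=cloud(n,d)
    hsv=cv2.cvtColor(im,cv2.COLOR_RGB2HSV)
    pm=(hsv[...,0]>125)&(hsv[...,0]<160)&(hsv[...,1]>120)&(P[...,2]>.06)&(P[...,2]<.1)
    k,l,st,_=cv2.connectedComponentsWithStats(cv2.morphologyEx(pm.astype(np.uint8),cv2.MORPH_CLOSE,np.ones((7,7))))
    for i in range(1,k):
        if st[i,4]>300: print("purple",cv2.boxPoints(cv2.minAreaRect((P[(l==i)&pm][:,:2]*1000).astype(np.float32))).round().tolist())
E
```

```text
rect ((530.4375, 165.03170776367188), (150.1075439453125, 108.36265563964844), 5.068930625915527) ztop [0.07367047 0.07743732 0.0794642 ]
yaw 0.0884695289774029
back 358 ext 0.1101 fit [-0.256  0.085] z near/tip 0.0643 0.0582 lat [-0.0193  0.0216]
left 366 ext 0.0891 fit [-0.231  0.079] z near/tip 0.0645 0.0592 lat [-0.0225  0.0188]
front 419 ext 0.1115 fit [-0.122  0.075] z near/tip 0.0653 0.0621 lat [-0.0235  0.0177]
right 421 ext 0.092 fit [-0.198  0.077] z near/tip 0.0651 0.0601 lat [-0.0196  0.0212]
purple [[300.0, 393.0], [320.0, 281.0], [470.0, 308.0], [450.0, 419.0]]
purple [[267.0, 66.0], [282.0, -46.0], [434.0, -25.0], [418.0, 87.0]]
purple [[234.0, -158.0], [269.0, -266.0], [416.0, -217.0], [380.0, -110.0]]
rect ((531.11328125, 163.4766387939453), (147.69651794433594, 102.9489517211914), 6.408670425415039) ztop [0.07250464 0.07621175 0.07753925]
yaw 0.11185239959867821
back 436 ext 0.1103 fit [-0.26   0.084] z near/tip 0.0631 0.0569 lat [-0.0207  0.021 ]
left 236 ext 0.0894 fit [-0.219  0.077] z near/tip 0.0638 0.0587 lat [-0.02   0.021]
front 143 ext 0.1108 fit [-0.165  0.079] z near/tip 0.0646 0.0609 lat [-0.0205  0.0205]
right 291 ext 0.0899 fit [-0.19   0.076] z near/tip 0.064 0.0595 lat [-0.0209  0.0209]
purple [[240.0, -161.0], [277.0, -264.0], [417.0, -214.0], [381.0, -111.0]]
purple [[276.0, 64.0], [292.0, -45.0], [438.0, -23.0], [421.0, 86.0]]
purple [[309.0, 387.0], [325.0, 283.0], [470.0, 306.0], [453.0, 410.0]]
```

View pics/crop0.png

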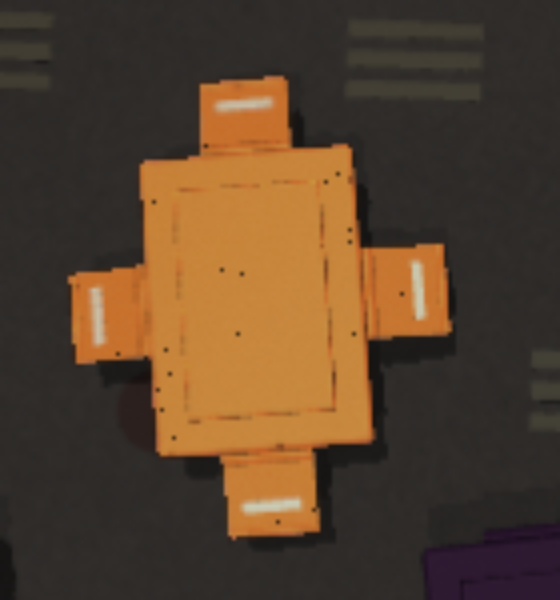

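```bash
cat > plan.py <<'E'
import numpy as np, json
from scipy.spatial.transform import Rotation as Ro
from workcell import sensors
C=np.array([.531,.164]); YB=.11
def b2w(x,y,z):
    c,s=np.cos(YB),np.sin(YB); return np.array([C[0]+c*x-s*y,C[1]+s*x+c*y,z])
def st():
    s=sensors.get_state(); print("t",round(s['t'],2),"tcp",np.round(s['tcp_pos'],4),"rot",np.round(s['eef_rot'],3),"F",np.round(s['wrist_force'],1),"w",round(float(s['width']),4),"q",np.round(s['joints'],2)); return s
def plan(target,yaw,n,p=None,y0=None):
    s=st(); p=np.array(s['tcp_pos']) if p is None else p; R=Ro.from_euler('xyz',s['eef_rot'])
    Rt=Ro.from_euler('xyz',[np.pi,0,yaw]); rv=(R.inv()*Rt).as_rotvec()
    rows=[]
    for i in range(n):
        Ri=R*Ro.from_rotvec(rv*i/n)
        rows.append({"offset":np.round(Ri.inv().apply((target-p)/n),4).tolist(),"dr":np.round(rv/n,4).tolist()})
    for i in range(0,n,5): print(json.dumps(rows[i:i+5]))
    return rows
E
python3 - <<'E'
from plan import *
plan(b2w(0,.088,.13),YB-np.pi/2,15)
E
```

```text
t 0.1 tcp [0.138  0.609  0.2303] rot [ 3.14  -0.    -0.223] F [0.6 0.1 0.9] w 0.0858 q [ 1.61  0.39  0.01 -0.   -1.19 -0.26]
[{"offset": [0.0302, 0.0176, 0.0067], "dr": [0.0001, -0.0001, 0.0825]}, {"offset": [0.0315, 0.015, 0.0067], "dr": [0.0001, -0.0001, 0.0825]}, {"offset": [0.0327, 0.0124, 0.0067], "dr": [0.0001, -0.0001, 0.0825]}, {"offset": [0.0336, 0.0097, 0.0067], "dr": [0.0001, -0.0001, 0.0825]}, {"offset": [0.0343, 0.0068, 0.0067], "dr": [0.0001, -0.0001, 0.0825]}]
[{"offset": [0.0347, 0.004, 0.0067], "dr": [0.0001, -0.0001, 0.0825]}, {"offset": [0.0349, 0.0011, 0.0067], "dr": [0.0001, -0.0001, 0.0825]}, {"offset": [0.0349, -0.0018, 0.0067], "dr": [0.0001, -0.0001, 0.0825]}, {"offset": [0.0346, -0.0046, 0.0067], "dr": [0.0001, -0.0001, 0.0825]}, {"offset": [0.0341, -0.0075, 0.0067], "dr": [0.0001, -0.0001, 0.0825]}]
[{"offset": [0.0334, -0.0103, 0.0067], "dr": [0.0001, -0.0001, 0.0825]}, {"offset": [0.0325, -0.013, 0.0067], "dr": [0.0001, -0.0001, 0.0825]}, {"offset": [0.0313, -0.0156, 0.0067], "dr": [0.0001, -0.0001, 0.0825]}, {"offset": [0.0299, -0.0181, 0.0067], "dr": [0.0001, -0.0001, 0.0825]}, {"offset": [0.0283, -0.0205, 0.0067], "dr": [0.0001, -0.0001, 0.0825]}]
```

Call:
move_arm(
  increments=[
    {"offset": [0.03, 0.018, 0.004], "dr": [0, 0, 0.0825]},
    {"offset": [0.0315, 0.015, 0.004], "dr": [0, 0, 0.0825]},
    {"offset": [0.0325, 0.0125, 0.004], "dr": [0, 0, 0.0825]},
    {"offset": [0.0335, 0.0095, 0.004], "dr": [0, 0, 0.0825]},
    {"offset": [0.0345, 0.007, 0.004], "dr": [0, 0, 0.0825]},
  ],
  jaw=0,
  newtons=40,
)

```text
t: 0.6
tcp_pos: [0.2662, 0.4887, 0.2107]
eef_rot: [3.141, -0.0, -0.638]
wrist_force: [0.2, 0.7, 0.4]
width: 0.0124
```

Call:
move_arm(
  increments=[
    {"offset": [0.0345, 0.004, 0.004], "dr": [0, 0, 0.0825]},
    {"offset": [0.035, 0.001, 0.004], "dr": [0, 0, 0.0825]},
    {"offset": [0.035, -0.002, 0.004], "dr": [0, 0, 0.0825]},
    {"offset": [0.0345, -0.0045, 0.004], "dr": [0, 0, 0.0825]},
    {"offset": [0.034, -0.0075, 0.004], "dr": [0, 0, 0.0825]},
  ],
)

```text
t: 1.1
tcp_pos: [0.394, 0.37, 0.1908]
eef_rot: [3.141, -0.0, -1.051]
wrist_force: [0.5, 0.1, 0.2]
width: 0.0001
```

Call:
move_arm(
  increments=[
    {"offset": [0.0335, -0.0105, 0.01], "dr": [0, 0, 0.0825]},
    {"offset": [0.0325, -0.013, 0.01], "dr": [0, 0, 0.0825]},
    {"offset": [0.0315, -0.0155, 0.01], "dr": [0, 0, 0.0825]},
    {"offset": [0.03, -0.018, 0.01], "dr": [0, 0, 0.0825]},
    {"offset": [0.0285, -0.0205, 0.01], "dr": [0, 0, 0.0825]},
  ],
)

```text
t: 1.6
tcp_pos: [0.522, 0.2504, 0.1405]
eef_rot: [3.141, -0.0, -1.464]
wrist_force: [-0.2, 0.6, 0.4]
width: 0.0001
```

```bash
python3 - <<'E'
from plan import *
from workcell import camera
import cv2
plan(b2w(0,.088,.12),YB-np.pi/2,5)
for n in ["scene","wrist"]:
    p,d=camera(n); cv2.imwrite(f"pics/{n}1.png",p[:,:,::-1])
E
```

```text
t 1.6 tcp [0.522  0.2504 0.1405] rot [ 3.141 -0.    -1.464] F [-0.2  0.6  0.4] w 0.0001 q [ 0.73  0.39 -0.23 -0.   -0.95 -0.62]
[{"offset": [-0.0002, 0.0001, 0.0041], "dr": [0.0002, -0.0001, -0.0006]}, {"offset": [-0.0002, 0.0001, 0.0041], "dr": [0.0002, -0.0001, -0.0006]}, {"offset": [-0.0002, 0.0001, 0.0041], "dr": [0.0002, -0.0001, -0.0006]}, {"offset": [-0.0002, 0.0001, 0.0041], "dr": [0.0002, -0.0001, -0.0006]}, {"offset": [-0.0002, 0.0001, 0.0041], "dr": [0.0002, -0.0001, -0.0006]}]
```

View pics/scene1.png

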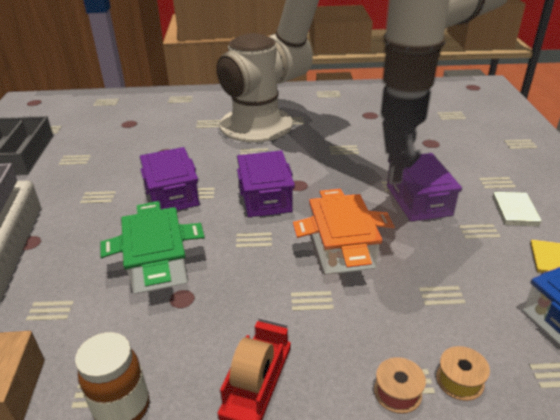

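View pics/wrist1.png

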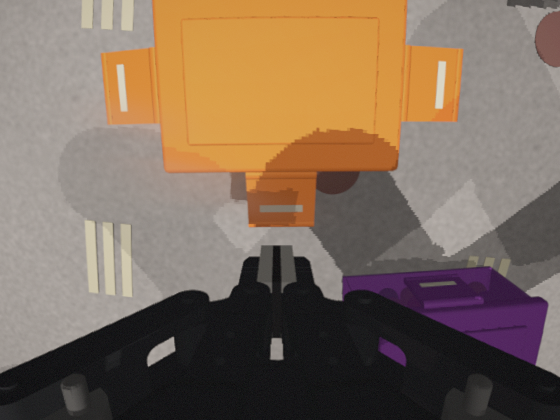

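Call:
move_arm(
  increments=[
    {"offset": [0, 0, 0.03], "dr": [0, 0, 0]},
    {"offset": [0, 0, 0.03], "dr": [0, 0, 0]},
    {"offset": [0, 0, 0.015], "dr": [0, 0, 0]},
    {"offset": [0, 0, 0.015], "dr": [0, 0, 0]},
    {"offset": [0, 0, 0.015], "dr": [0, 0, 0]},
  ],
)

```text
t: 2.2
tcp_pos: [0.5212, 0.252, 0.0359]
eef_rot: [-3.141, -0.0, -1.459]
wrist_force: [-0.4, -0.6, 0.5]
width: -0.0
```

Call:
move_arm(
  increments=[
    {"offset": [0.005, 0, 0], "dr": [0, 0, 0]},
    {"offset": [0.005, 0, 0], "dr": [0, 0, 0]},
    {"offset": [0.004, 0, 0], "dr": [0, 0, 0]},
    {"offset": [0.004, 0, 0], "dr": [0, 0, 0]},
    {"offset": [0, 0, 0], "dr": [0, 0, 0]},
  ],
)

```text
t: 2.7
tcp_pos: [0.5237, 0.2333, 0.0371]
eef_rot: [-3.141, 0.0, -1.461]
wrist_force: [-0.1, -0.2, -0.3]
width: 0.0002
```

Call:
move_arm(
  increments=[
    {"offset": [0.001, 0, 0], "dr": [0, 0, 0]},
    {"offset": [0.001, 0, 0], "dr": [0, 0, 0]},
    {"offset": [0.001, 0, 0], "dr": [0, 0, 0]},
    {"offset": [0, 0, 0], "dr": [0, 0, 0]},
    {"offset": [0, 0, 0], "dr": [0, 0, 0]},
  ],
)

```text
t: 3.2
tcp_pos: [0.524, 0.2311, 0.0365]
eef_rot: [-3.141, 0.0, -1.46]
wrist_force: [-1.2, 1.9, 2.2]
width: -0.0001
```

```bash
python3 - <<'E'
from plan import *
from workcell import camera
import cv2
st()
p,d=camera("wrist"); cv2.imwrite(f"pics/wrist2.png",p[:,:,::-1])
p,d=camera("scene"); cv2.imwrite(f"pics/scene2.png",cv2.resize(p[150:300,270:450,::-1],None,fx=4,fy=4))
E
```

```text
t 3.2 tcp [0.524  0.2311 0.0365] rot [-3.141  0.    -1.46 ] F [-1.2  1.9  2.2] w -0.0001 q [ 0.7   0.51 -0.35  0.   -0.71 -0.59]
```

View pics/scene2.png

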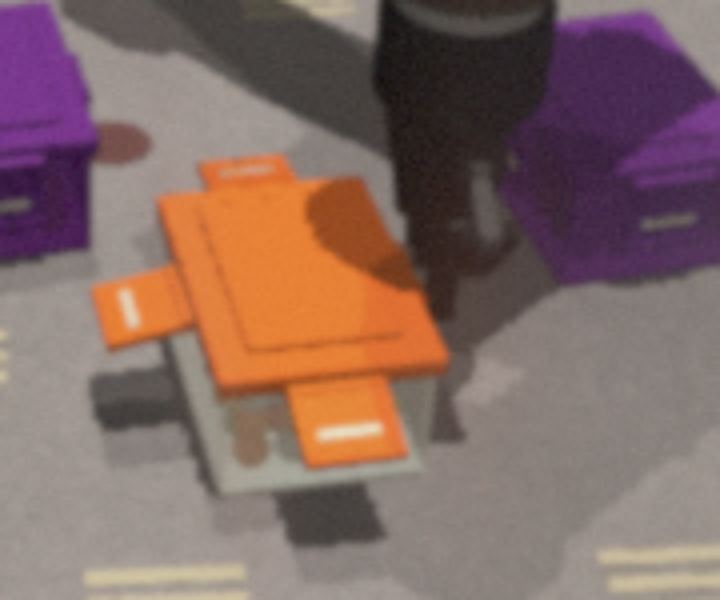

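View pics/wrist2.png

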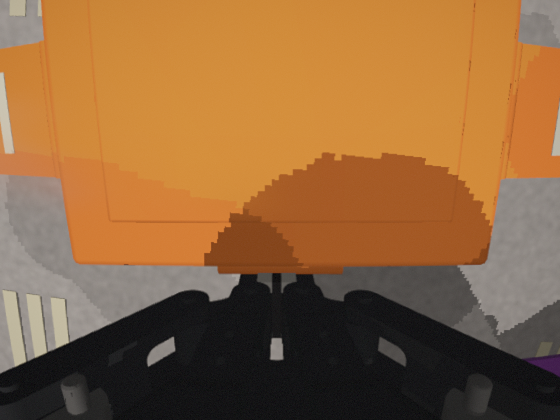

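Call:
move_arm(
  increments=[
    {"offset": [0.001, 0, 0], "dr": [0, 0, 0]},
    {"offset": [0.001, 0, 0], "dr": [0, 0, 0]},
    {"offset": [0.001, 0, 0], "dr": [0, 0, 0]},
    {"offset": [0, 0, 0], "dr": [0, 0, 0]},
    {"offset": [0, 0, 0], "dr": [0, 0, 0]},
  ],
)

```text
t: 3.8
tcp_pos: [0.5241, 0.231, 0.0366]
eef_rot: [-3.139, 0.004, -1.46]
wrist_force: [-4.5, 12.4, 1.1]
width: -0.0003
```

Call:
move_arm(
  increments=[
    {"offset": [-0.02, 0, 0], "dr": [0, 0, 0]},
    {"offset": [0, 0, -0.045], "dr": [0, 0, 0]},
    {"offset": [0, 0, -0.045], "dr": [0, 0, 0]},
    {"offset": [0.04, 0, 0], "dr": [0, 0, 0]},
    {"offset": [0.045, 0, 0], "dr": [0, 0, 0]},
  ],
)

```text
t: 4.3
tcp_pos: [0.5315, 0.1637, 0.1276]
eef_rot: [-3.14, 0.0, -1.457]
wrist_force: [0.7, -1.0, 0.5]
width: -0.0003
```

Call:
move_arm(
  increments=[
    {"offset": [0.045, 0, 0], "dr": [0, 0, 0]},
    {"offset": [0.045, 0, 0], "dr": [0, 0, 0]},
    {"offset": [0, 0, 0], "dr": [0, 0, 0]},
    {"offset": [0, 0, 0], "dr": [0, 0, 0]},
    {"offset": [0, 0, 0], "dr": [0, 0, 0]},
  ],
)

```text
t: 4.8
tcp_pos: [0.541, 0.0742, 0.126]
eef_rot: [3.141, -0.001, -1.46]
wrist_force: [-0.5, 0.0, 0.6]
width: 0.0002
```

```bash
python3 - <<'E'
from plan import *
from an import analyze
from workcell import camera
import cv2
plan(b2w(0,-.088,.12),YB-np.pi/2,5)
for n in ["scene"]:
    p,d=camera(n); cv2.imwrite(f"pics/{n}3.png",cv2.resize(p[150:300,270:450,::-1],None,fx=4,fy=4)); analyze(n,p,d)
E
```

```text
t 4.8 tcp [0.541  0.0742 0.126 ] rot [ 3.141e+00 -1.000e-03 -1.460e+00] F [-0.5  0.   0.6] w 0.0002 q [ 0.43  0.35 -0.33  0.   -0.89 -0.32]
[{"offset": [-0.0005, 0.0, 0.0012], "dr": [0.0002, -0.0001, 0.0002]}, {"offset": [-0.0005, 0.0, 0.0012], "dr": [0.0002, -0.0001, 0.0002]}, {"offset": [-0.0005, 0.0, 0.0012], "dr": [0.0002, -0.0001, 0.0002]}, {"offset": [-0.0005, 0.0, 0.0012], "dr": [0.0002, -0.0001, 0.0002]}, {"offset": [-0.0005, 0.0, 0.0012], "dr": [0.0002, -0.0001, 0.0002]}]
rect ((531.3681640625, 163.46009826660156), (147.12501525878906, 103.80848693847656), 5.167206764221191) ztop [0.07277613 0.07619806 0.0774915 ]
yaw 0.09018477116698209
back 427 ext 0.1103 fit [-0.249  0.083] z near/tip 0.0628 0.0569 lat [-0.0185  0.0225]
left 3
front 150 ext 0.1119 fit [-0.153  0.077] z near/tip 0.0645 0.061 lat [-0.0228  0.0182]
right 294 ext 0.09 fit [-0.19   0.075] z near/tip 0.0638 0.0592 lat [-0.0195  0.0213]
```

View pics/scene3.png

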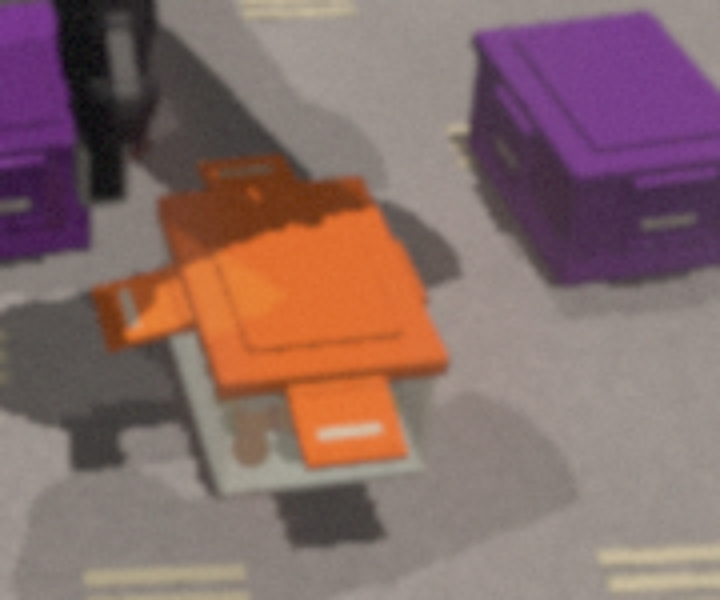

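Call:
move_arm(
  increments=[
    {"offset": [-0.0025, 0, 0.025], "dr": [0, 0, 0]},
    {"offset": [0, 0, 0.02], "dr": [0, 0, 0]},
    {"offset": [0, 0, 0.015], "dr": [0, 0, 0]},
    {"offset": [0, 0, 0.015], "dr": [0, 0, 0]},
    {"offset": [0, 0, 0.015], "dr": [0, 0, 0]},
  ],
)

```text
t: 5.35
tcp_pos: [0.5412, 0.0778, 0.0359]
eef_rot: [-3.141, -0.0, -1.458]
wrist_force: [0.6, 0.1, 1.3]
width: 0.0001
```

Call:
move_arm(
  increments=[
    {"offset": [-0.005, 0, 0], "dr": [0, 0, 0]},
    {"offset": [-0.005, 0, 0], "dr": [0, 0, 0]},
    {"offset": [-0.004, 0, 0], "dr": [0, 0, 0]},
    {"offset": [-0.004, 0, 0], "dr": [0, 0, 0]},
    {"offset": [0, 0, 0], "dr": [0, 0, 0]},
  ],
)

```text
t: 5.85
tcp_pos: [0.5392, 0.095, 0.0369]
eef_rot: [-3.14, 0.001, -1.459]
wrist_force: [-0.0, 0.3, -0.0]
width: -0.0001
```

Call:
move_arm(
  increments=[
    {"offset": [-0.001, 0, 0], "dr": [0, 0, 0]},
    {"offset": [-0.001, 0, 0], "dr": [0, 0, 0]},
    {"offset": [-0.001, 0, 0], "dr": [0, 0, 0]},
    {"offset": [0, 0, 0], "dr": [0, 0, 0]},
    {"offset": [0, 0, 0], "dr": [0, 0, 0]},
  ],
)

```text
t: 6.35
tcp_pos: [0.5385, 0.0971, 0.0363]
eef_rot: [-3.142, 0.0, -1.461]
wrist_force: [-0.2, 0.4, -0.4]
width: -0.0001
```

Call:
move_arm(
  increments=[
    {"offset": [-0.001, 0, 0], "dr": [0, 0, 0]},
    {"offset": [-0.001, 0, 0], "dr": [0, 0, 0]},
    {"offset": [-0.001, 0, 0], "dr": [0, 0, 0]},
    {"offset": [0, 0, 0], "dr": [0, 0, 0]},
    {"offset": [0, 0, 0], "dr": [0, 0, 0]},
  ],
)

```text
t: 6.85
tcp_pos: [0.5383, 0.0981, 0.0362]
eef_rot: [3.14, -0.002, -1.461]
wrist_force: [3.9, -8.7, -1.5]
width: 0.0001
```

Call:
move_arm(
  increments=[
    {"offset": [-0.001, 0, 0], "dr": [0, 0, 0]},
    {"offset": [0, 0, 0], "dr": [0, 0, 0]},
    {"offset": [0.02, 0, 0], "dr": [0, 0, 0]},
    {"offset": [0, 0, -0.045], "dr": [0, 0, 0]},
    {"offset": [0, 0, -0.05], "dr": [0, 0, 0]},
  ],
)

```text
t: 7.35
tcp_pos: [0.5388, 0.0801, 0.1303]
eef_rot: [3.136, -0.002, -1.461]
wrist_force: [1.2, 0.6, -0.1]
width: -0.0002
```

```bash
python3 - <<'E'
from plan import *
plan(b2w(-.108,0,.13),YB,15)
E
```

```text
t 7.35 tcp [0.5388 0.0801 0.1303] rot [ 3.136e+00 -2.000e-03 -1.461e+00] F [ 1.2  0.6 -0.1] w -0.0002 q [ 0.45  0.35 -0.33 -0.   -0.9  -0.34]
[{"offset": [-0.0056, 0.0071, 0.0001], "dr": [0.0004, 0.0002, -0.1048]}, {"offset": [-0.0063, 0.0065, 0.0001], "dr": [0.0004, 0.0002, -0.1048]}, {"offset": [-0.007, 0.0058, 0.0], "dr": [0.0004, 0.0002, -0.1048]}, {"offset": [-0.0075, 0.005, 0.0], "dr": [0.0004, 0.0002, -0.1048]}, {"offset": [-0.008, 0.0042, 0.0], "dr": [0.0004, 0.0002, -0.1048]}]
[{"offset": [-0.0084, 0.0033, 0.0], "dr": [0.0004, 0.0002, -0.1048]}, {"offset": [-0.0087, 0.0024, 0.0], "dr": [0.0004, 0.0002, -0.1048]}, {"offset": [-0.0089, 0.0015, 0.0], "dr": [0.0004, 0.0002, -0.1048]}, {"offset": [-0.009, 0.0006, 0.0], "dr": [0.0004, 0.0002, -0.1048]}, {"offset": [-0.009, -0.0004, 0.0], "dr": [0.0004, 0.0002, -0.1048]}]
[{"offset": [-0.009, -0.0013, 0.0], "dr": [0.0004, 0.0002, -0.1048]}, {"offset": [-0.0088, -0.0022, 0.0], "dr": [0.0004, 0.0002, -0.1048]}, {"offset": [-0.0085, -0.0031, 0.0], "dr": [0.0004, 0.0002, -0.1048]}, {"offset": [-0.0081, -0.004, 0.0], "dr": [0.0004, 0.0002, -0.1048]}, {"offset": [-0.0076, -0.0048, 0.0], "dr": [0.0004, 0.0002, -0.1048]}]
```

Call:
move_arm(
  increments=[
    {"offset": [-0.0055, 0.007, 0], "dr": [0, 0, -0.105]},
    {"offset": [-0.0065, 0.0065, 0], "dr": [0, 0, -0.105]},
    {"offset": [-0.007, 0.006, 0], "dr": [0, 0, -0.105]},
    {"offset": [-0.0075, 0.005, 0], "dr": [0, 0, -0.105]},
    {"offset": [-0.008, 0.004, 0], "dr": [0, 0, -0.105]},
  ],
)

```text
t: 7.85
tcp_pos: [0.5013, 0.1055, 0.1313]
eef_rot: [3.142, 0.0, -0.931]
wrist_force: [0.5, -0.1, -0.4]
width: -0.0
```

Call:
move_arm(
  increments=[
    {"offset": [-0.0085, 0.0035, 0], "dr": [0, 0, -0.105]},
    {"offset": [-0.0085, 0.0025, 0], "dr": [0, 0, -0.105]},
    {"offset": [-0.009, 0.0015, 0], "dr": [0, 0, -0.105]},
    {"offset": [-0.009, 0.0005, 0], "dr": [0, 0, -0.105]},
    {"offset": [-0.009, -0.0005, 0], "dr": [0, 0, -0.105]},
  ],
)

```text
t: 8.35
tcp_pos: [0.463, 0.1294, 0.1312]
eef_rot: [-3.142, 0.0, -0.406]
wrist_force: [-0.3, 0.8, -0.6]
width: 0.0002
```

Call:
move_arm(
  increments=[
    {"offset": [-0.009, -0.0015, 0], "dr": [0, 0, -0.105]},
    {"offset": [-0.009, -0.002, 0], "dr": [0, 0, -0.105]},
    {"offset": [-0.0085, -0.003, 0], "dr": [0, 0, -0.105]},
    {"offset": [-0.008, -0.004, 0], "dr": [0, 0, -0.105]},
    {"offset": [-0.0075, -0.005, 0], "dr": [0, 0, -0.105]},
  ],
)

```text
t: 8.85
tcp_pos: [0.4245, 0.1533, 0.1313]
eef_rot: [-3.141, 0.0, 0.119]
wrist_force: [-0.6, 0.5, 0.5]
width: 0.0
```

```bash
python3 - <<'E'
from plan import *
from workcell import camera
import cv2
plan(b2w(-.108,0,.12),YB,5)
p,d=camera("wrist"); cv2.imwrite(f"pics/wrist4.png",p[:,:,::-1])
E
```

```text
t 8.85 tcp [0.4245 0.1533 0.1313] rot [-3.141  0.     0.119] F [-0.6  0.5  0.5] w 0.0 q [ 0.71  0.2  -0.54 -0.   -0.83  0.98]
[{"offset": [-0.0002, 0.0002, 0.0023], "dr": [-0.0001, 0.0001, 0.0018]}, {"offset": [-0.0002, 0.0002, 0.0023], "dr": [-0.0001, 0.0001, 0.0018]}, {"offset": [-0.0002, 0.0002, 0.0023], "dr": [-0.0001, 0.0001, 0.0018]}, {"offset": [-0.0002, 0.0002, 0.0023], "dr": [-0.0001, 0.0001, 0.0018]}, {"offset": [-0.0002, 0.0002, 0.0023], "dr": [-0.0001, 0.0001, 0.0018]}]
```

View pics/wrist4.png

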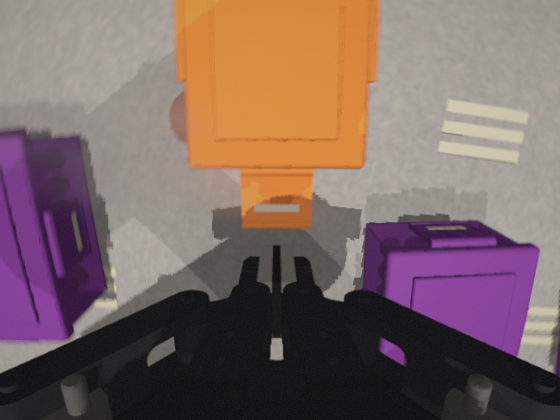

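Call:
move_arm(
  increments=[
    {"offset": [0, -0.006, 0.025], "dr": [0, 0, 0.009]},
    {"offset": [0, 0, 0.02], "dr": [0, 0, 0]},
    {"offset": [0, 0, 0.015], "dr": [0, 0, 0]},
    {"offset": [0, 0, 0.015], "dr": [0, 0, 0]},
    {"offset": [0, 0, 0.015], "dr": [0, 0, 0]},
  ],
)

```text
t: 9.4
tcp_pos: [0.4248, 0.1593, 0.041]
eef_rot: [-3.141, -0.001, 0.104]
wrist_force: [-0.7, 0.2, 2.0]
width: 0.0001
```

Call:
move_arm(
  increments=[
    {"offset": [0.005, 0, 0], "dr": [0, 0, 0]},
    {"offset": [0.005, 0, 0], "dr": [0, 0, 0]},
    {"offset": [0.004, 0, 0], "dr": [0, 0, 0]},
    {"offset": [0.004, 0, 0], "dr": [0, 0, 0]},
    {"offset": [0, 0, 0], "dr": [0, 0, 0]},
  ],
)

```text
t: 9.9
tcp_pos: [0.4429, 0.1609, 0.0417]
eef_rot: [-3.141, -0.001, 0.105]
wrist_force: [-1.1, -0.8, -0.8]
width: 0.0001
```

Call:
move_arm(
  increments=[
    {"offset": [0.001, 0, 0], "dr": [0, 0, 0]},
    {"offset": [0.001, 0, 0], "dr": [0, 0, 0]},
    {"offset": [0.001, 0, 0], "dr": [0, 0, 0]},
    {"offset": [0, 0, 0], "dr": [0, 0, 0]},
    {"offset": [0, 0, 0], "dr": [0, 0, 0]},
  ],
)

```text
t: 10.4
tcp_pos: [0.443, 0.1605, 0.0414]
eef_rot: [3.14, 0.004, 0.105]
wrist_force: [-8.7, 1.4, 4.9]
width: -0.0002
```

Call:
move_arm(
  increments=[
    {"offset": [0.001, 0, 0], "dr": [0, 0, 0]},
    {"offset": [0.001, 0, 0], "dr": [0, 0, 0]},
    {"offset": [0, 0, 0], "dr": [0, 0, 0]},
    {"offset": [0, 0, 0], "dr": [0, 0, 0]},
    {"offset": [0, 0, 0], "dr": [0, 0, 0]},
  ],
)

```text
t: 10.9
tcp_pos: [0.4431, 0.16, 0.041]
eef_rot: [3.139, 0.008, 0.105]
wrist_force: [-14.4, 4.0, 7.4]
width: 0.0001
```

```bash
python3 - <<'E'
from plan import *
from workcell import camera
import cv2
st()
p,d=camera("wrist"); cv2.imwrite(f"pics/wrist5.png",p[:,:,::-1])
E
```

```text
t 10.9 tcp [0.4431 0.16   0.041 ] rot [3.139 0.008 0.105] F [-14.4   4.    7.4] w 0.0001 q [ 0.69  0.37 -0.59 -0.   -0.61  0.99]
```

View pics/wrist5.png

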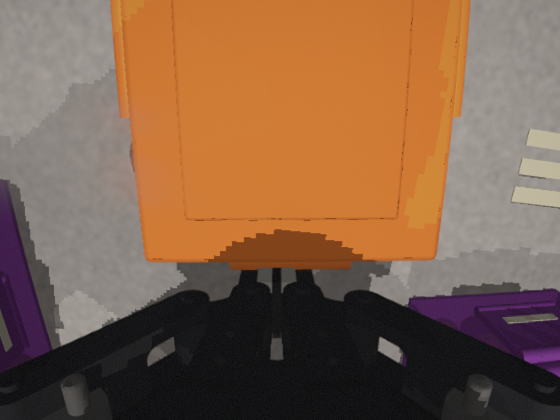

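Call:
move_arm(
  increments=[
    {"offset": [-0.02, 0, 0], "dr": [0, 0, 0]},
    {"offset": [0, 0, -0.045], "dr": [0, 0, 0]},
    {"offset": [0, 0, -0.045], "dr": [0, 0, 0]},
    {"offset": [0.04, 0, 0], "dr": [0, 0, 0]},
    {"offset": [0.045, 0, 0], "dr": [0, 0, 0]},
  ],
)

```text
t: 11.45
tcp_pos: [0.5141, 0.1696, 0.1357]
eef_rot: [-3.137, -0.009, 0.108]
wrist_force: [0.1, 1.5, -0.6]
width: 0.0002
```

Call:
move_arm(
  increments=[
    {"offset": [0.045, 0.002, 0], "dr": [0, 0, 0]},
    {"offset": [0.045, 0.002, 0], "dr": [0, 0, 0]},
    {"offset": [0.037, 0.002, 0], "dr": [0, 0, 0]},
    {"offset": [0, 0, 0], "dr": [0, 0, 0]},
    {"offset": [0, 0, 0], "dr": [0, 0, 0]},
  ],
)

```text
t: 11.95
tcp_pos: [0.6395, 0.1756, 0.1308]
eef_rot: [-3.141, -0.0, 0.105]
wrist_force: [-0.7, 0.0, -0.1]
width: -0.0
```

```bash
python3 - <<'E'
from plan import *
plan(b2w(.108,0,.12),YB,1)
E
```

```text
t 11.95 tcp [0.6395 0.1756 0.1308] rot [-3.141 -0.     0.105] F [-0.7  0.  -0.1] w -0.0 q [ 0.51  0.53 -0.02  0.   -1.02  1.16]
[{"offset": [-0.0011, -0.0004, 0.0108], "dr": [-0.0001, -0.0004, -0.0051]}]
```

Call:
move_arm(
  increments=[
    {"offset": [-0.003, 0, 0.03], "dr": [0, 0, 0]},
    {"offset": [0, 0, 0.02], "dr": [0, 0, 0]},
    {"offset": [0, 0, 0.015], "dr": [0, 0, 0]},
    {"offset": [0, 0, 0.015], "dr": [0, 0, 0]},
    {"offset": [0, 0, 0.014], "dr": [0, 0, 0]},
  ],
)

```text
t: 12.45
tcp_pos: [0.6362, 0.1758, 0.0376]
eef_rot: [-3.141, -0.002, 0.107]
wrist_force: [-0.2, 0.4, 1.8]
width: -0.0002
```

Call:
move_arm(
  increments=[
    {"offset": [-0.005, 0, 0], "dr": [0, 0, 0]},
    {"offset": [-0.005, 0, 0], "dr": [0, 0, 0]},
    {"offset": [-0.004, 0, 0], "dr": [0, 0, 0]},
    {"offset": [-0.004, 0, 0], "dr": [0, 0, 0]},
    {"offset": [0, 0, 0], "dr": [0, 0, 0]},
  ],
)

```text
t: 12.95
tcp_pos: [0.6175, 0.1735, 0.038]
eef_rot: [-3.141, -0.0, 0.106]
wrist_force: [0.2, -0.1, 0.9]
width: -0.0
```

Call:
move_arm(
  increments=[
    {"offset": [-0.001, 0, 0], "dr": [0, 0, 0]},
    {"offset": [-0.001, 0, 0], "dr": [0, 0, 0]},
    {"offset": [-0.001, 0, 0], "dr": [0, 0, 0]},
    {"offset": [0, 0, 0], "dr": [0, 0, 0]},
    {"offset": [0, 0, 0], "dr": [0, 0, 0]},
  ],
)

```text
t: 13.45
tcp_pos: [0.6165, 0.1735, 0.0379]
eef_rot: [-3.141, -0.003, 0.106]
wrist_force: [4.7, -1.5, 0.4]
width: -0.0001
```

Call:
move_arm(
  increments=[
    {"offset": [-0.001, 0, 0], "dr": [0, 0, 0]},
    {"offset": [-0.001, 0, 0], "dr": [0, 0, 0]},
    {"offset": [-0.001, 0, 0], "dr": [0, 0, 0]},
    {"offset": [0, 0, 0], "dr": [0, 0, 0]},
    {"offset": [0, 0, 0], "dr": [0, 0, 0]},
  ],
)

```text
t: 13.95
tcp_pos: [0.6166, 0.1735, 0.038]
eef_rot: [-3.14, -0.01, 0.107]
wrist_force: [12.8, -2.4, -5.9]
width: 0.0003
```

Call:
move_arm(
  increments=[
    {"offset": [0.025, 0, 0], "dr": [0, 0, 0]},
    {"offset": [0, 0, -0.045], "dr": [0, 0, 0]},
    {"offset": [0, 0, -0.05], "dr": [0, 0, 0]},
    {"offset": [0, -0.04, -0.05], "dr": [0, 0, 0]},
    {"offset": [0, -0.05, -0.03], "dr": [0, 0, 0]},
  ],
)

```text
t: 14.45
tcp_pos: [0.6291, 0.2481, 0.2005]
eef_rot: [-3.141, -0.001, 0.102]
wrist_force: [1.0, 0.9, -0.4]
width: 0.0001
```

Call:
move_arm(
  increments=[
    {"offset": [0, -0.05, 0], "dr": [0, 0, 0]},
    {"offset": [0, -0.05, 0], "dr": [0, 0, 0]},
    {"offset": [0, -0.05, 0], "dr": [0, 0, 0]},
    {"offset": [0, -0.04, 0], "dr": [0, 0, 0]},
    {"offset": [0, 0, 0], "dr": [0, 0, 0]},
  ],
)

```text
t: 14.95
tcp_pos: [0.6061, 0.4426, 0.1945]
eef_rot: [3.14, 0.004, 0.111]
wrist_force: [0.7, 0.3, -0.7]
width: 0.0002
```

```bash
python3 - <<'E'
from plan import *
from an import *
from workcell import camera
st()
ims=[]
for n in ["scene","top"]:
    p,d=camera(n); cv2.imwrite(f"pics/{n}6.png",p[:,:,::-1]); analyze(n,p,d)
    c=p[150:300,270:450] if n=="scene" else p[110:260,130:310]
    ims.append(cv2.resize(c[:,:,::-1],(396,330)))
    P=cloud(n,d); np.save(n+"6.npy",d)
cv2.imwrite("pics/both6.png",np.hstack(ims))
E
```

```text
t 14.95 tcp [0.6061 0.4426 0.1945] rot [3.14  0.004 0.111] F [ 0.7  0.3 -0.7] w 0.0002 q [ 0.84  0.63  0.33 -0.   -1.27  0.84]
rect ((530.45654296875, 163.39007568359375), (145.1291961669922, 103.54113006591797), 6.0094194412231445) ztop [0.07327491 0.07632082 0.07761688]
yaw 0.1048841553827018
back 25 ext 0.0788 fit [ 4.659 -0.302] z near/tip 0.0598 0.0598 lat [-0.0204  0.0201]
left 3
front 0
right 0
rect ((529.35546875, 164.23117065429688), (150.2453155517578, 104.96512603759766), 5.857772350311279) ztop [0.07490482 0.07782853 0.07981725]
yaw 0.10223741434521849
back 9
left 0
front 0
right 10
```

View pics/both6.png

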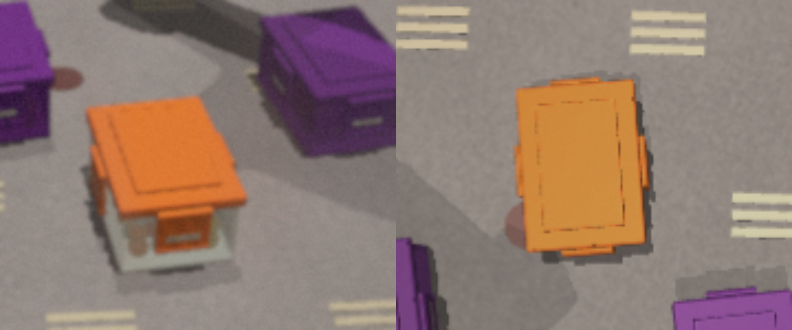

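View pics/scene6.png

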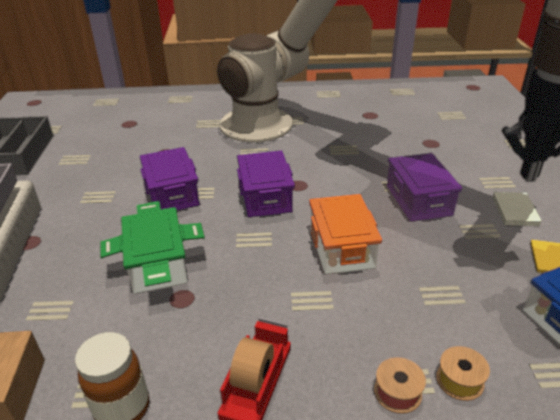

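```bash
python3 -c "
from workcell import ticket
print(ticket.hand_in())"
```

```text
the job is handed in; nothing more can be done
None
```

All four clips on the orange box are down flat against its sides, and the job is handed in. I closed left, right, front and then back, using the shut fingers to push each flap down and then press it in until it stopped. The pressing force was about 9–16 N.

- **Flatness:** measured across the finger stops, the outer faces of opposite clips were 151.9 mm apart (front to back) and 111.7 mm apart (left to right). Fully closed would be 152 and 112 mm.
- **Last pictures:** the final scene and top views show no orange flap sticking out.
- **Everything else:** the green box and its open clips were not touched and look unchanged. The purple boxes also look undisturbed. The arm ended about 0.2 m up, well clear of everything.
- **Time:** about 15 s of the 45 s allowed.
- **Disagreement:** the front clip stopped about 1.5 mm short of where the first box pose put it. The final pictures put the box 0.5–1.5 mm further toward the robot than the first estimate, and the front-to-back span fits a fully closed clip.

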